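# Open the pass box of the drying hood, inner door checked first

## Robot

A 6-joint arm with a two-finger parallel gripper is mounted at the origin on the work surface. World frame = base frame: x ahead of the robot, y to its left, z up, the work surface at z = 0. Lengths are in m, angles in rad, forces in N, time in s.
With the tool pointing down it reaches from about 0.3 to 0.775 m from the base axis. Payload 14.6 kg.
Tool frame: the origin (TCP) lies between the finger pads; the fingertips stand 22 mm ahead of it and the grasp point (between the pads) lies 3 mm ahead of it (ctrl.tip_reach is the distance from the TCP to the fingertips, in m); z points along the fingers, y is the direction in which the jaws open and shut (so a half turn about z gives the same grasp; the last joint's range is limited). The gripper opens to 94 mm and grips with 3 to 60 N. Pads are 16 mm wide; open, the fingers measure 119 mm over their backs; the gripper's body (75 mm by 177 mm) begins 78 mm behind the grasp point.
Start: joints at [-1.17, 0.3, 1.521, -0, 1.321, -0.067], TCP at [0.248, -0.491, 0.227] pointing down, gripper open.
Joint ranges: [-3.03, 3.03], [-0.79, 2.21], [0.23, 2.52], [-1.04, 4.18], [0, 3.07], [-2.55, 2.55]. Speed limits (rad/s): [2.22, 2.22, 2.57, 3.14, 3.14, 3.14].

## Interface

Orientations are given as [roll, pitch, yaw] about the fixed x, y, z axes, in that order (R = Rz(yaw) Ry(pitch) Rx(roll)).
In Python, from station import ctrl gives the robot as it stands. The module is installed in compiled form; this text tells all that it offers.
- The arm moves only by the shell command python3 -m creep 'ROWS' [OPENING] [FORCE]. ROWS is a JSON object of lists of equal length, an entry for each row: "xyz": the shift along the tool's x, y, z in mm, a list of three; "spin": the turn about the tool's z in rad. In form: {"xyz": [[tx, ty, tz], ...], "spin": [spin, ...]}. A call has 1 to 5 rows; each row shifts and turns the commanded pose from where the row before left it, along the tool's axes as they then stand; what a row does not reach is not made up. A row lasts 1/8 s, in which the tool goes at most 62.5 mm and 10.7 degrees, less where a joint would pass 70% of its speed; a pose out of reach is approached as far as the arm can. A call with a gripper value outside its range is refused whole. OPENING is the finger opening in mm, from 0 to 94, set as the call begins (- or left out, the last holds). The fingers move at their own pace and stop on an object; FORCE is the grip in N (left out, the last holds). Time passes only in rows, so rows that do not move let the fingers close. It gives the time, the measured TCP pose, the force and the opening at its end, in the units of the state.
- ctrl.get_obs(): the state, without advancing time (a new reading comes with each control period).
- ctrl.camera(name): name is "side" or "top" or "wrist"; returns the picture (420x560x3 uint8, red, green, blue); there is no depth.
- ctrl.camera_model(name): a dict with "fx", "fy", "cx", "cy" (pixels), "k1" (the pictures are not rectified: a ray, as slopes to the right and down, at radius r is drawn at 1 + k1 r^2 times it, then the intrinsics apply), "R" (3x3) and "t" (3): a world point X has camera coordinates R X + t. Camera axes: x right, y down, z forward; pixel columns grow to the right and rows downward; lengths in m; the calibration is good to about 2 mm. A picture is of the moment at which its call begins: read the wrist's pose just before it. camera_model takes no time and is no camera call; for the wrist camera it gives the pose at the moment of the call.
- ctrl.hand_in(): hands the job in, once; it reports no verdict.
The state is a dict: "time_s": time; "qpos": joint angles; "joint_vel": joint speeds; "tau": joint torques, N m; "ee_pos": TCP position; "eef_rot": TCP orientation; "force": force on the tool from outside, world axes, zero at the start; "moment": the same for the moment, N m; "grip_width": finger opening in m.
Only numpy, scipy, OpenCV 4.12 (cv2) and the standard library are available. Lean on these libraries where they do the work, as an engineer would, in place of code of your own. Each camera call takes 0.05 s, during which the arm holds its last target.

## Task

Freshly inked boards are drying in the dust-free hood, and its pass box must never be open on both sides. With the outer door still shut, check by touch that the blue inner shutter is shut: push its grip home until the shutter stands at its stop and the sprung grip is pressed right in. Then swing the white outer door wide open by its orange post (to about a right angle) and let go, leaving the inner shutter shut and everything else where it is.

Things in the scene. Friction and masses are not known exactly. Their poses are not given: they have to be found in the camera images.
- passbox: Low white and clear cabinet fixed on the table; all its tops are level at 130 mm. Origin on the table under the middle of its chamber (x 180, y 200 mm, clear roof). z up, x away from the robot (within 15 deg), y to its left. Outer door on the chamber's -y face; inner shutter in the grey casing at y = 100 to 124 mm; beyond it the drying hood to y = 400 mm. Casing and hood: x = -150 to 130 mm.
- inner_door (a joint): Blue inner shutter, an upright panel sliding in the grey casing along the pass box's x. In m: 0 = fully shut at its stop, growing to 0.05 as it opens towards -x. It starts anywhere from shut to 35 mm ajar, slides with about 2 N friction and stays where left. Push its grip towards the pass box's +x to shut it; within 3 mm counts as shut.
- inner_grip (a joint): Give of the shutter's sprung grip relative to the shutter, in m: 0 = at rest, up to 0.004 when pushed towards the pass box's +x (shutting). Spring 1500 N/m: about 1.3 mm (2 N) while the shutter slides, 2.5 mm at 4 N, bottoms at 6 N. The check needs more than 2.5 mm for a moment with the shutter at its stop. Springs back when let go.
- inner_grip_mid (a point): Middle of the blue grip, an upright plate 12 mm (pass box's x) by 26 mm (y), standing out of the casing from 130 to 197 mm above the table; this point is at 167 mm. It moves with the shutter; when shut it is at x = 45, y = 112 mm in the pass box's frame. Nothing else stands near it above 130 mm.
- outer_door (a joint): White outer door on an upright hinge. In rad: 0 = shut, growing as it swings out towards the pass box's -y, anticlockwise seen from above, stop at 1.7. Starts shut; about 0.12 N m friction, stays where left, no latch. Panel 168 mm wide, 14 mm thick, 20 to 128 mm above the table.
- outer_post (a point): Point on the axis of the orange upright round post, 16 mm in diameter, on the outer door's top edge near its free end, from 128 to 189 mm above the table; this point is at 160 mm. 137 mm from the hinge axis; with the door shut at x = -52, y = -109 mm in the pass box's frame. Being round, it can turn between the fingers.
- outer_hinge (a point): Point on the outer door's upright hinge axis, 160 mm above the table; at x = 85 mm, y = -109 mm in the pass box's frame.
- ink_jar: Small black closed jar, 48 mm wide, 60 mm high, standing inside the pass box's chamber. Origin at its underside. Leave alone.
- tape_roll: Yellow roll of tape, 80 mm across, 20 mm high, lying on the roof of the drying hood. Origin at the centre of its underside. Leave alone.
- ruler: Wooden ruler 250 x 30 x 4 mm, flat on the table in front of the outer door; the door passes above it. Origin at the centre of its underside. Leave alone.
- water_cup: Clear cup, 80 mm across, 80 mm high, to the robot's right. Origin at its underside. Leave alone.
- ink_cup: Black ink-stained cup, 80 mm across, 70 mm high, to the robot's right. Origin at its underside. Leave alone.
- phone: Black phone 148 x 72 x 9 mm lying on the table. Origin at the centre of its underside. Leave alone.
- brush: Paint brush with dark wooden handle lying on the table to the robot's right, between outer door and cups. Leave alone.

How it is judged:
On the way, in this order (a step that is already met when the one before it is completed fails the run):
1. with the outer door still shut, the shutter is shut (within 3 mm) and its sprung grip is pushed in by more than 2.5 mm (value of joint inner_door below 0.003 m and value of joint inner_grip above 0.0025 m and value of joint outer_door below 0.05 rad), for 0.1 s.
2. the outer door stands open by more than 1.2 rad, the shutter still shut (value of joint outer_door above 1.2 rad and value of joint inner_door below 0.003 m), for 0.2 s.
At the end, for the whole second after the job is handed in: The outer door is at rest, open by more than 1.2 rad; the inner shutter is shut within 3 mm and its grip has sprung back (less than 1.5 mm pushed in) (all of step 2 and value of joint inner_grip below 0.0015 m and velocity of joint outer_door between -0.05 and 0.05 rad/s); the robot touches nothing.
It fails at once if both doors open at once: outer door beyond 0.06 rad while the shutter is more than 4 mm from shut (value of joint outer_door above 0.06 rad and value of joint inner_door above 0.004 m).
It fails at once if a bystander (jar, tape, ruler, cups, phone, brush) is moved by more than 20 mm (distance of any of ink_jar, tape_roll, ruler, water_cup, ink_cup, phone, brush from where it was at the start of the episode above 0.02 m).
It also fails if it takes over 56 s, if anything falls off the work surface, if the arm or the gripper's body presses on something with over 40 N, if the wrist force passes 120 N, or if a joint passes its speed limit or range.

## Working session

There is one attempt and no reset: what is moved stays moved. The work goes in short steps, Python scripts to look and compute and a shell command to move; the robot and the scene stay as the last step left them, time stands still between calls to the robot, and variables do not carry over. Pictures are saved under pics/ and viewed, and the job is handed in when it is done.

```bash
mkdir -p pics; python3 - <<'E'
from station import ctrl
import cv2,numpy as np
o=ctrl.get_obs();print({k:np.round(v,3).tolist() for k,v in o.items()})
for n in("top","side"):
    m=ctrl.camera_model(n);print(n,{k:np.round(v,4).tolist() for k,v in m.items()})
    im=ctrl.camera(n);cv2.imwrite(f"pics/{n}0.png",im[:,:,::-1])
E
```

```text
{'time_s': 0.0, 'qpos': [-1.17, 0.3, 1.522, 0.0, 1.321, -0.067], 'joint_vel': [0.002, 0.001, -0.001, -0.0, -0.0, 0.001], 'tau': [-0.002, -53.182, -35.274, 0.071, 0.025, -0.0], 'ee_pos': [0.248, -0.491, 0.227], 'eef_rot': [-3.14, -0.0, 0.468], 'force': [-0.408, 1.367, 0.026], 'moment': [0.018, -0.003, -0.013], 'grip_width': 0.094}
top {'fx': 473.4953, 'fy': 473.4953, 'cx': 279.515, 'cy': 208.7582, 'k1': -0.0061, 'R': [[0.0111, -0.9999, 0.0018], [-0.999, -0.0112, -0.0441], [0.0441, -0.0013, -0.999]], 't': [-0.043, 0.4996, 1.3968]}
side {'fx': 522.0536, 'fy': 522.0536, 'cx': 273.0604, 'cy': 200.9249, 'k1': -0.1919, 'R': [[-0.9954, -0.0956, -0.0068], [-0.0751, 0.8214, -0.5654], [0.0596, -0.5623, -0.8248]], 't': [0.4879, 0.1468, 1.5152]}
```

View pics/top0.png

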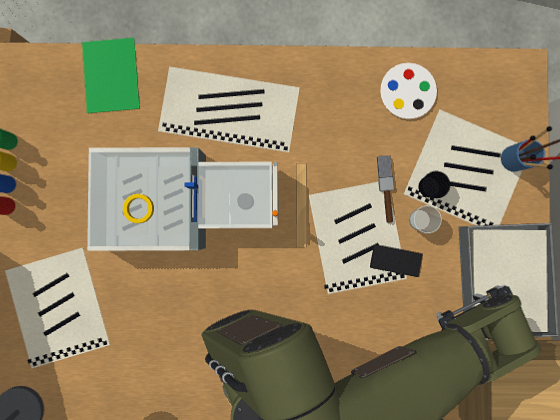

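View pics/side0.png

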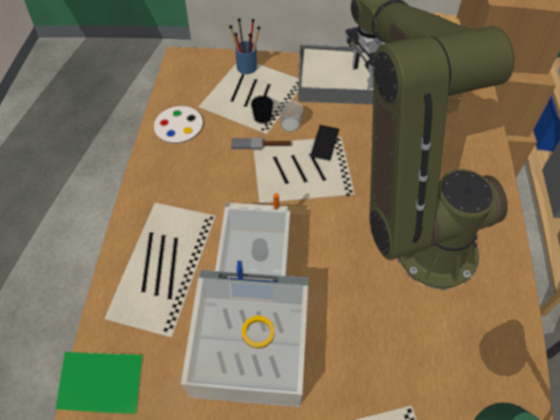

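The top picture shows the post (orange) near (275,212) and the blue grip near (190,185). The chamber spans columns 197–277, with the hood to its left. In the side view the post is at (276,201) and the grip at (239,270).

```bash
cat > h.py <<'E'
import cv2,numpy as np
from station import ctrl
def und(m,px):
    K=np.array([[m['fx'],0,m['cx']],[0,m['fy'],m['cy']],[0,0,1.]])
    return cv2.undistortPoints(np.array(px,float).reshape(-1,1,2),K,np.array([m['k1'],0,0,0.])).reshape(-1,2)
def ray(m,px):
    n=und(m,px);R=np.array(m['R']);t=np.array(m['t'])
    d=np.c_[n,np.ones(len(n))]@R; return -R.T@t,d
def plane(m,px,z):
    c,d=ray(m,px);return c+d*((z-c[2])/d[:,2])[:,None]
def tri(m1,p1,m2,p2):
    A=[];b=[]
    for m,p in((m1,p1),(m2,p2)):
        c,d=ray(m,[p]);d=d[0]/np.linalg.norm(d[0]);P=np.eye(3)-np.outer(d,d);A.append(P);b.append(P@c)
    x,*_=np.linalg.lstsq(np.vstack(A),np.hstack(b),rcond=None);return x,[np.linalg.norm(a@x-q) for a,q in zip(A,b)]
def proj(m,X):
    K=np.array([[m['fx'],0,m['cx']],[0,m['fy'],m['cy']],[0,0,1.]])
    return cv2.projectPoints(np.array(X,float).reshape(-1,1,3),cv2.Rodrigues(np.array(m['R']))[0],np.array(m['t']),K,np.array([m['k1'],0,0,0.]))[0].reshape(-1,2)
E
python3 - <<'E'
from h import *
for n in("top","side"):
    m=ctrl.camera_model(n);im=cv2.imread(f"pics/{n}0.png");h=cv2.cvtColor(im,cv2.COLOR_BGR2HSV)
    roi=(slice(130,270),slice(80,310)) if n=="top" else (slice(180,400),slice(180,320))
    for c,lo,hi in(("orange",(5,190,150),(15,255,255)),("blue",(105,150,60),(125,255,255))):
        k=np.zeros(h.shape[:2],np.uint8);k[roi]=cv2.inRange(h,lo,hi)[roi]
        N,L,S,C=cv2.connectedComponentsWithStats(k)
        for i in range(1,N):
            if S[i,4]>5: 
                pts=np.argwhere(L==i)[:,::-1].astype(np.float32)
                print(n,c,S[i].tolist(),C[i].round(1), cv2.minAreaRect(pts))
im=cv2.imread("pics/top0.png")[135:265,75:315];cv2.imwrite("pics/topz.png",cv2.resize(im,None,fx=3.3,fy=3.3,interpolation=cv2.INTER_CUBIC))
im=cv2.imread("pics/side0.png")[180:300,180:320];cv2.imwrite("pics/sidez.png",cv2.resize(im,None,fx=5,fy=5,interpolation=cv2.INTER_CUBIC))
E
```

```text
top orange [272, 211, 6, 5, 21] [274.9 213.1] ((274.5, 213.0), (4.0, 5.0), 90.0)
top blue [185, 176, 13, 12, 81] [192.  183.6] ((191.0, 181.5), (11.0, 12.0), 90.0)
top blue [194, 189, 3, 33, 90] [194.9 204.5] ((195.0, 205.0), (32.0, 2.0), 90.0)
side orange [274, 194, 4, 14, 29] [275.4 199.9] ((275.3599853515625, 200.47999572753906), (2.262742042541504, 13.01076602935791), 8.130102157592773)
side blue [238, 262, 4, 17, 57] [239.3 270.5] ((239.5, 270.0), (16.0, 3.0), 90.0)
```

View pics/topz.png

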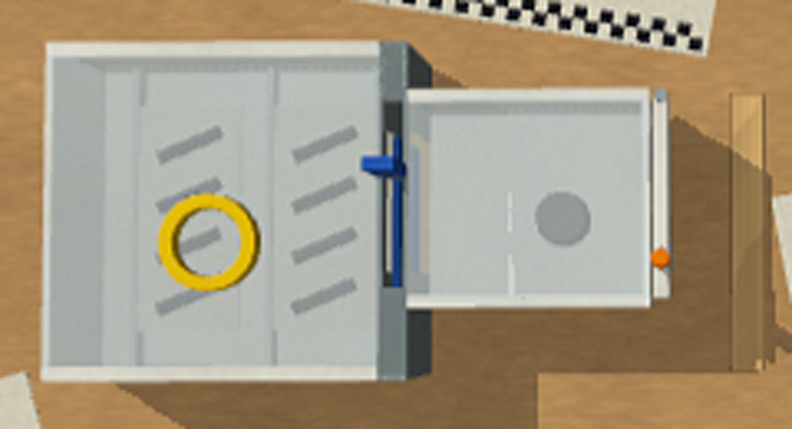

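View pics/sidez.png

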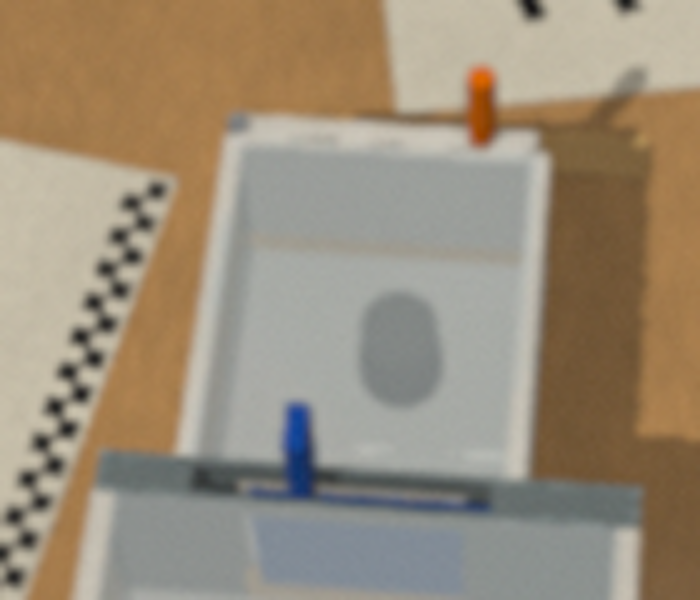

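```bash
python3 - <<'E'
from h import *
m=ctrl.camera_model("top");s=ctrl.camera_model("side")
Z=lambda x,y:(75+(x+.5)/3.3-.5,135+(y+.5)/3.3-.5)
# top-level corners z=.13 : box coords
B=np.array([[130,400],[-150,400],[130,100],[-150,100],[85,-109]])/1e3
P=plane(m,[Z(45,42),Z(41,381),Z(406,42),Z(405,381),Z(660,95)],.13)[:,:2]
print(P.round(4))
bc=B-B.mean(0);pc=P-P.mean(0)
th=np.arctan2((bc[:,0]*pc[:,1]-bc[:,1]*pc[:,0]).sum(),(bc*pc).sum())
R=np.array([[np.cos(th),-np.sin(th)],[np.sin(th),np.cos(th)]]);t=P.mean(0)-R@B.mean(0)
print("yaw",th,"t",t);print("res",(P-(B@R.T+t)).round(4).tolist())
# side corners
Q=lambda x,y:(180+(x+.5)/5-.5,180+(y+.5)/5-.5)
print("post side tri",tri(m,Z(660,257),s,Q(482,72)))
print("post plane .189",plane(m,[Z(660,257)],.189),plane(s,[Q(482,72)],.189))
print("post model",R@[-.052,-.109]+t,"hinge",R@[.085,-.109]+t)
gt=plane(m,[Z(375,163)],.197);gs=plane(s,[Q(298,405)],.197)
print("grip top",gt,gs,"shut",R@[.045,.112]+t)
for g in(gt,gs):print("grip box",R.T@(g[0,:2]-t))
for nm,z,zz in(("grip",.197,0),):pass
np.savez("box.npz",R=R,t=t,th=th)
E
```

```text
[[ 0.6572  0.4882]
 [ 0.3767  0.4834]
 [ 0.6605  0.1886]
 [ 0.3801  0.1841]
 [ 0.6186 -0.0226]]
yaw 0.013503481514205695 t [0.53203333 0.08604521]
res [[0.0006, 0.0005], [0.0001, -0.0006], [-0.0002, 0.0008], [-0.0006, 0.0001], [0.0001, -0.0008]]
post side tri (array([ 0.48273959, -0.02468613,  0.1924891 ]), [np.float64(0.0006063530217115524), np.float64(0.0006063530217108984)])
post plane .189 [[ 0.48225911 -0.02468186  0.189     ]] [[ 0.48358128 -0.02712411  0.189     ]]
post model [ 0.48150991 -0.02364701] hinge [ 0.61849742 -0.02179709]
grip top [[0.55317142 0.19940565 0.197     ]] [[0.55469845 0.18641536 0.197     ]] shut [0.57551688 0.19864264]
grip box [0.02266687 0.11306467]
grip box [0.02401836 0.10005496]
```

```bash
python3 -m creep '{"xyz":[[0,0,-8],[0,0,-8],[0,0,-8],[0,0,0],[0,0,0]],"spin":[0.12,0.12,0.12,0.0945,0]}' 0 20
```

```text
time_s: 0.72
ee_pos: [0.2479, -0.4908, 0.2512]
eef_rot: [-3.141, 0.0, 0.014]
force: [0.6, -0.4, 0.0]
grip_width: 0.0476
```

```bash
python3 -m creep '{"xyz":[[19,-49,0],[19,-49,0],[19,-49,0],[19,-49,0],[19,-49,0]],"spin":[0,0,0,0,0]}' && python3 -m creep '{"xyz":[[19,-49,0],[19,-49,0],[19,-49,0],[19,-49,0],[19,-49,0]],"spin":[0,0,0,0,0]}' && python3 -m creep '{"xyz":[[19,-49,0],[19,-49,0],[19,-49,0],[19,-49,0],[0,0,0]],"spin":[0,0,0,0,0]}'
```

```text
time_s: 1.35
ee_pos: [0.3399, -0.243, 0.2513]
eef_rot: [-3.142, 0.0, 0.016]
force: [1.1, -0.1, 0.2]
grip_width: 0.0004
time_s: 1.98
ee_pos: [0.4317, 0.0034, 0.2515]
eef_rot: [3.142, -0.0, 0.016]
force: [0.5, -1.3, 0.3]
grip_width: 0.0001
time_s: 2.6
ee_pos: [0.5049, 0.201, 0.2504]
eef_rot: [3.141, 0.002, 0.019]
force: [-0.3, -0.6, 0.1]
grip_width: 0.0006
```

```bash
python3 - <<'E'
from h import *
print(ctrl.get_obs()['ee_pos'])
a=ctrl.camera("wrist");b=ctrl.camera("side")
cv2.imwrite("pics/w1.png",a[:,:,::-1]);cv2.imwrite("pics/s1.png",b[:,:,::-1])
E
```

```text
[0.50493409 0.2009856  0.25038414]
```

View pics/w1.png

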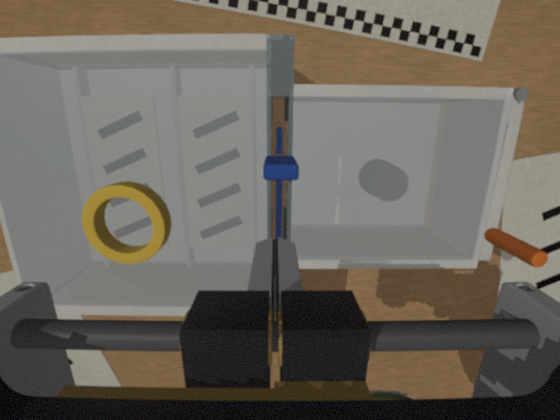

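View pics/s1.png

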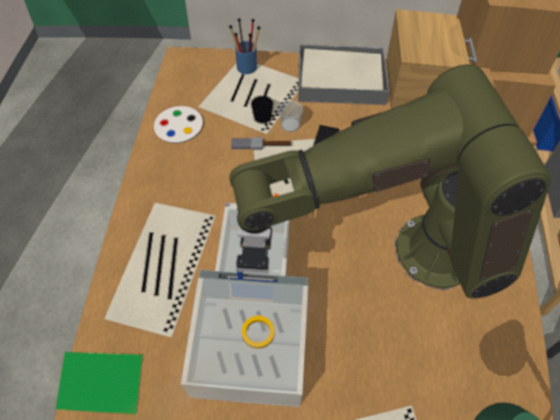

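The wrist view shows the blue grip top at (281,160), directly ahead of the closed fingers at (275,250), and clear of them. Next I lower the fingers behind the grip.

```bash
python3 - <<'E'
from h import *
m=ctrl.camera_model("wrist")
print(plane(m,[(264,159),(298,159),(264,178),(298,178)],.197).round(4))
E
python3 -m creep '{"xyz":[[0,2,20],[0,0,20],[0,0,20],[0,0,16],[0,0,0]],"spin":[0,0,0,0,0]}'; python3 -m creep '{"xyz":[[8,0,0],[5,0,0],[0,0,0]],"spin":[0,0,0]}'
```

```text
[[0.5611 0.207  0.197 ]
 [0.5615 0.1825 0.197 ]
 [0.5472 0.2069 0.197 ]
 [0.5476 0.182  0.197 ]]
time_s: 3.32
ee_pos: [0.5045, 0.1958, 0.1747]
eef_rot: [3.141, 0.002, 0.013]
force: [-0.3, -0.2, 0.6]
grip_width: 0.0005
time_s: 3.7
ee_pos: [0.5184, 0.1967, 0.1757]
eef_rot: [-3.141, -0.001, 0.013]
force: [-0.2, 0.1, -0.1]
grip_width: 0.0005
```

```bash
for i in 1; do python3 -m creep '{"xyz":[[5,0,0],[5,0,0],[5,0,0],[0,0,0]],"spin":[0,0,0,0]}'; done; python3 -m creep '{"xyz":[[4,0,0],[4,0,0],[4,0,0],[4,0,0],[0,0,0]],"spin":[0,0,0,0,0]}'
```

```text
time_s: 4.2
ee_pos: [0.5331, 0.1969, 0.1753]
eef_rot: [3.142, 0.0, 0.013]
force: [0.7, 0.6, 0.3]
grip_width: 0.0004
time_s: 4.82
ee_pos: [0.5491, 0.1972, 0.1754]
eef_rot: [-3.142, -0.0, 0.013]
force: [-1.5, 0.3, 1.4]
grip_width: 0.0006
```

```bash
for i in 1; do python3 -m creep '{"xyz":[[2,0,0],[2,0,0],[0,0,0]],"spin":[0,0,0]}'; python3 -m creep '{"xyz":[[2,0,0],[0,0,0]],"spin":[0,0]}';  python3 -m creep '{"xyz":[[2,0,0],[0,0,0]],"spin":[0,0]}'; done
```

```text
time_s: 5.2
ee_pos: [0.553, 0.1972, 0.1754]
eef_rot: [-3.142, -0.0, 0.013]
force: [-2.0, 0.2, 0.5]
grip_width: 0.0005
time_s: 5.45
ee_pos: [0.555, 0.1973, 0.1754]
eef_rot: [-3.142, -0.0, 0.013]
force: [-1.9, 0.2, -0.2]
grip_width: 0.0005
time_s: 5.7
ee_pos: [0.557, 0.1973, 0.1754]
eef_rot: [-3.142, 0.0, 0.013]
force: [-2.8, 0.1, -0.7]
grip_width: 0.0006
```

```bash
python3 -m creep '{"xyz":[[1,0,0],[0,0,0]],"spin":[0,0]}';  python3 -m creep '{"xyz":[[1,0,0],[0,0,0]],"spin":[0,0]}';python3 -m creep '{"xyz":[[1,0,0],[0,0,0]],"spin":[0,0]}'; python3 -m creep '{"xyz":[[1,0,0],[0,0,0]],"spin":[0,0]}'
```

```text
time_s: 5.95
ee_pos: [0.5579, 0.1973, 0.1754]
eef_rot: [-3.142, -0.0, 0.013]
force: [-1.8, 0.9, -0.9]
grip_width: 0.0002
time_s: 6.2
ee_pos: [0.5589, 0.1973, 0.1755]
eef_rot: [-3.142, -0.0, 0.013]
force: [-2.2, 0.2, 0.5]
grip_width: 0.0005
time_s: 6.45
ee_pos: [0.5599, 0.1973, 0.1754]
eef_rot: [-3.142, -0.0, 0.013]
force: [-1.2, 0.9, 0.6]
grip_width: 0.0005
time_s: 6.7
ee_pos: [0.5609, 0.1973, 0.1754]
eef_rot: [-3.142, 0.0, 0.013]
force: [-2.0, 0.6, -0.0]
grip_width: 0.0001
```

```bash
for i in 1; do python3 -m creep '{"xyz":[[1,0,0],[0,0,0]],"spin":[0,0]}';  python3 -m creep '{"xyz":[[1,0,0],[0,0,0]],"spin":[0,0]}';python3 -m creep '{"xyz":[[1,0,0],[0,0,0]],"spin":[0,0]}'; done | grep -E "ee_pos|force"
```

```text
ee_pos: [0.5618, 0.1974, 0.1754]
force: [-3.0, 1.4, -0.0]
ee_pos: [0.5628, 0.1974, 0.1754]
force: [-4.8, 0.9, 1.6]
ee_pos: [0.5637, 0.1974, 0.1754]
force: [-6.6, 0.4, 0.7]
```

```bash
for i in 1; do python3 -m creep '{"xyz":[[1,0,0],[0,0,0],[0,0,0]],"spin":[0,0,0]}';  python3 -m creep '{"xyz":[[0.5,0,0],[0,0,0],[0,0,0]],"spin":[0,0,0]}'; done | grep -E "ee_pos|force"; python3 - <<'E'
from h import *
b=ctrl.camera("side");t=ctrl.camera("top");w=ctrl.camera("wrist")
cv2.imwrite("pics/s2.png",b[:,:,::-1]);cv2.imwrite("pics/t2.png",t[:,:,::-1]);cv2.imwrite("pics/w2.png",w[:,:,::-1])
E
```

```text
ee_pos: [0.5641, 0.1974, 0.1753]
force: [-11.6, -0.5, 3.6]
ee_pos: [0.5643, 0.1975, 0.1753]
force: [-14.4, -0.4, 4.9]
```

View pics/w2.png

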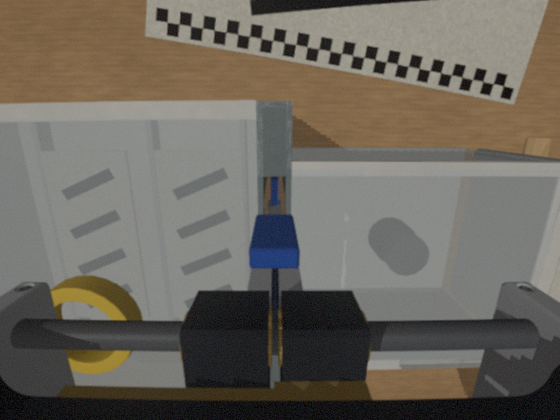

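View pics/t2.png

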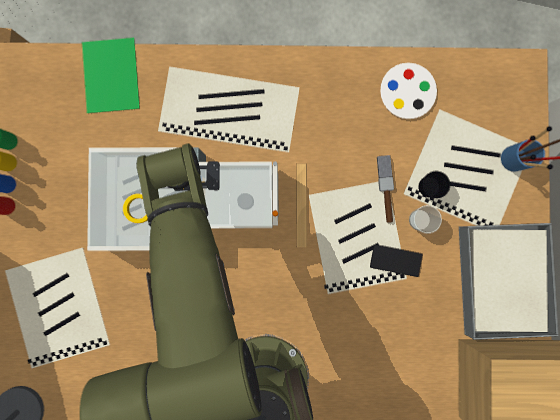

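Stiffness rose sharply past 6.6 N, so the grip is bottomed with the shutter at its stop; the outer door still looks shut in the top view. I back off, rise and verify.

```bash
python3 -m creep '{"xyz":[[-8,0,0],[-12,0,0],[-20,0,0],[-20,0,0],[0,0,0]],"spin":[0,0,0,0,0]}'; python3 -m creep '{"xyz":[[0,0,-20],[0,0,-20],[0,0,-20],[0,0,-15],[0,0,0]],"spin":[0,0,0,0,0]}'; python3 - <<'E'
from h import *
m=ctrl.camera_model("wrist");print(ctrl.get_obs()['ee_pos'])
w=ctrl.camera("wrist")[:,:,::-1].copy();cv2.imwrite("pics/w3.png",w)
h=cv2.cvtColor(w,cv2.COLOR_BGR2HSV);k=cv2.inRange(h,(105,150,60),(125,255,255))
N,L,S,C=cv2.connectedComponentsWithStats(k)
for i in range(1,N):
    if S[i,4]>30:print(S[i],C[i])
E
```

```text
time_s: 8.98
ee_pos: [0.5048, 0.1966, 0.176]
eef_rot: [-3.141, -0.001, 0.014]
force: [0.8, -0.1, -0.4]
grip_width: 0.0008
time_s: 9.6
ee_pos: [0.5059, 0.1966, 0.2512]
eef_rot: [-3.141, -0.002, 0.013]
force: [0.2, 0.4, -0.1]
grip_width: 0.0004
[0.50594395 0.19661641 0.25123105]
[257 133  34  35 564] [274.01950355 142.16134752]
[273 169   4  40  85] [274.58823529 187.52941176]
[273 210   4  29  51] [274.54901961 223.2745098 ]
```

View pics/w3.png

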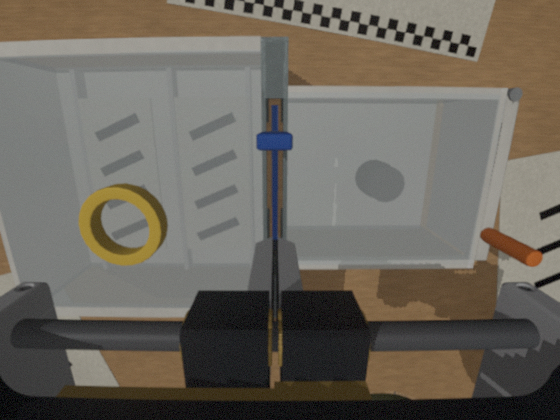

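```bash
python3 - <<'E'
from h import *
m=ctrl.camera_model("wrist");b=np.load("box.npz")
g=plane(m,[(257,133),(291,133)],.197);print(g.round(4),"far edge box",(g[:,:2]-b['t'])@b['R'], "expect .051")
print("post",plane(m,[(533,255)],.189).round(4))
E
```

```text
[[0.5804 0.21   0.197 ]
 [0.5807 0.1861 0.197 ]] far edge box [[0.04999236 0.12327455]
 [0.05000426 0.09938165]] expect .051
post [[ 0.4852 -0.0216  0.189 ]]
```

```bash
python3 -m creep '{"xyz":[[-5.4,44,0],[-5.4,44,0],[-5.4,44,0],[-5.4,44,0],[-5.4,44,0]],"spin":[0,0,0,0,0]}' 60 20; python3 -m creep '{"xyz":[[0,0,0],[0,0,0]],"spin":[0,0]}'; python3 - <<'E'
from h import *
print(ctrl.get_obs()['ee_pos'],ctrl.get_obs()['grip_width'])
w=ctrl.camera("wrist")[:,:,::-1].copy();cv2.imwrite("pics/w4.png",w)
E
```

```text
time_s: 10.28
ee_pos: [0.4808, -0.0251, 0.2496]
eef_rot: [-3.141, 0.001, 0.013]
force: [0.4, -0.1, 0.1]
grip_width: 0.0469
time_s: 10.52
ee_pos: [0.4813, -0.0234, 0.2499]
eef_rot: [-3.141, 0.001, 0.013]
force: [0.5, -0.2, 1.0]
grip_width: 0.0596
[ 0.48127474 -0.02336177  0.24990153] 0.05959019661472662
```

View pics/w4.png

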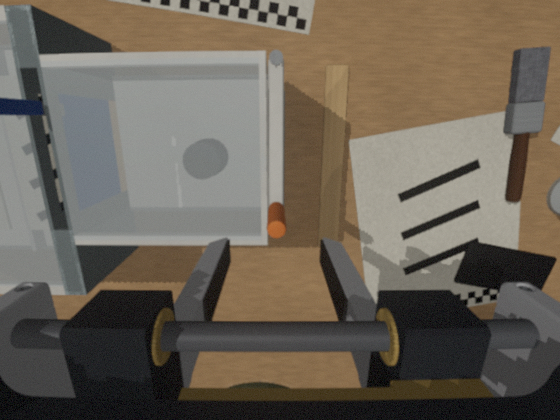

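The post top shows at (277,228), centred between the open fingers (tips near x=222 and 330), so I can lower over it.

```bash
python3 - <<'E'
from h import *
m=ctrl.camera_model("wrist")
print("post",plane(m,[(277,228)],.189).round(4))
E
python3 -m creep '{"xyz":[[1,0,20],[0,0,20],[0,0,20],[0,0,15],[0,0,10]],"spin":[0,0,0,0,0]}'; python3 -m creep '{"xyz":[[0,0,0],[0,0,0],[0,0,0],[0,0,0]],"spin":[0,0,0,0]}' 0 12
```

```text
post [[ 0.4825 -0.0249  0.189 ]]
time_s: 11.2
ee_pos: [0.4823, -0.0232, 0.1647]
eef_rot: [-3.141, 0.0, 0.014]
force: [-0.0, 0.9, 0.2]
grip_width: 0.0601
time_s: 11.7
ee_pos: [0.4824, -0.0238, 0.1658]
eef_rot: [3.142, -0.001, 0.013]
force: [0.1, 0.3, 0.1]
grip_width: 0.0238
```

```bash
python3 -m creep '{"xyz":[[0,0,0],[0,0,0],[0,0,0]],"spin":[0,0,0]}'; python3 - <<'E'
import numpy as np
th=np.linspace(0,1.5,16);r=.137
# box frame relative to hinge: post at (-r cos, -r sin)
p=np.c_[-r*np.cos(th),-r*np.sin(th)]*1e3
d=np.diff(p,axis=0); print(np.c_[d[:,0],-d[:,1]].round(1).tolist())
E
```

```text
time_s: 12.08
ee_pos: [0.4824, -0.0244, 0.1657]
eef_rot: [3.14, -0.0, 0.013]
force: [-0.4, -5.4, 0.6]
grip_width: 0.0161
[[0.7, 13.7], [2.0, 13.5], [3.4, 13.3], [4.7, 12.9], [6.0, 12.3], [7.2, 11.7], [8.3, 10.9], [9.3, 10.0], [10.3, 9.0], [11.1, 8.0], [11.9, 6.8], [12.5, 5.6], [13.0, 4.3], [13.4, 3.0], [13.6, 1.7]]
```

```bash
python3 -m creep '{"xyz":[[0.4,10.3,0],[0.4,10.3,0],[0.4,10.3,0],[0.4,10.3,0],[0,0,0]],"spin":[-0.075,-0.075,-0.075,-0.075,0]}'
```

```text
time_s: 12.7
ee_pos: [0.4891, -0.0647, 0.1656]
eef_rot: [3.141, -0.0, 0.312]
force: [-0.7, -1.3, 3.4]
grip_width: 0.0161
```

```bash
python3 -m creep '{"xyz":[[0.4,10.3,0],[0.4,10.3,0],[0.4,10.3,0],[0.4,10.3,0],[0,0,0]],"spin":[-0.075,-0.075,-0.075,-0.075,0]}'; python3 -m creep '{"xyz":[[0.4,10.3,0],[0.4,10.3,0],[0.4,10.3,0],[0.4,10.3,0],[0,0,0]],"spin":[-0.075,-0.075,-0.075,-0.075,0]}'
```

```text
time_s: 13.32
ee_pos: [0.5075, -0.1012, 0.1656]
eef_rot: [3.141, 0.0, 0.611]
force: [-1.5, -1.6, 4.1]
grip_width: 0.0156
time_s: 13.95
ee_pos: [0.536, -0.1306, 0.1656]
eef_rot: [3.141, 0.0, 0.91]
force: [-0.9, -2.1, 4.6]
grip_width: 0.0158
```

```bash
python3 -m creep '{"xyz":[[0.4,10.3,0],[0.4,10.3,0],[0.4,10.3,0],[0.4,10.3,0],[0,0,0]],"spin":[-0.075,-0.075,-0.075,-0.075,0]}'; python3 -m creep '{"xyz":[[0.4,10.3,0],[0.4,10.3,0],[0.4,10.3,0],[0.4,10.3,0],[0,0,0]],"spin":[-0.075,-0.075,-0.075,-0.075,0]}'; python3 -m creep '{"xyz":[[0,0,0],[0,0,0]],"spin":[0,0]}'
```

```text
time_s: 14.58
ee_pos: [0.572, -0.1502, 0.1656]
eef_rot: [3.141, -0.0, 1.21]
force: [-1.0, -1.2, 4.9]
grip_width: 0.0156
time_s: 15.2
ee_pos: [0.6121, -0.1583, 0.1656]
eef_rot: [3.141, -0.0, 1.51]
force: [0.8, 1.7, 4.3]
grip_width: 0.0158
time_s: 15.45
ee_pos: [0.6118, -0.1584, 0.1656]
eef_rot: [3.142, -0.001, 1.512]
force: [-1.7, 4.7, 4.9]
grip_width: 0.0159
```

```bash
python3 -m creep '{"xyz":[[0,0,0],[0,0,0],[0,0,0],[0,0,0],[0,0,0]],"spin":[0,0,0,0,0]}' 50; python3 -m creep '{"xyz":[[0,0,-15],[0,0,-20],[0,0,-25],[0,0,-25],[0,0,0]],"spin":[0,0,0,0,0]}'; python3 -m creep '{"xyz":[[-30,0,0],[-40,0,-10],[-40,0,-10],[-40,0,0],[0,0,0]],"spin":[0,0,0,0,0]}'; python3 - <<'E'
from h import *
for n in("wrist","top","side"):cv2.imwrite(f"pics/{n}5.png",ctrl.camera(n)[:,:,::-1])
E
```

```text
time_s: 16.08
ee_pos: [0.612, -0.159, 0.1654]
eef_rot: [-3.142, -0.0, 1.513]
force: [0.3, -0.2, 0.7]
grip_width: 0.0501
time_s: 16.7
ee_pos: [0.6126, -0.1592, 0.2531]
eef_rot: [3.137, 0.001, 1.513]
force: [-0.3, 0.5, -0.4]
grip_width: 0.0499
time_s: 17.32
ee_pos: [0.6026, -0.311, 0.2688]
eef_rot: [-3.14, -0.001, 1.51]
force: [-0.0, 0.4, -0.7]
grip_width: 0.0497
```

View pics/top5.png

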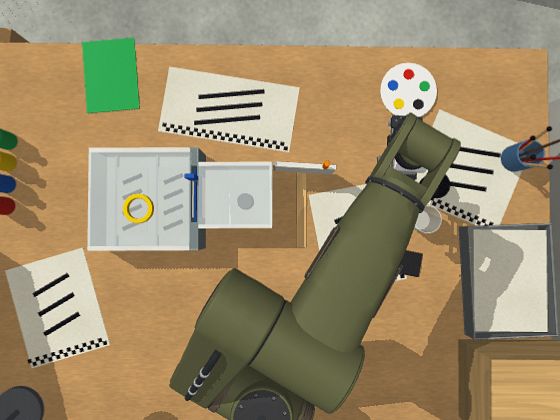

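View pics/side5.png

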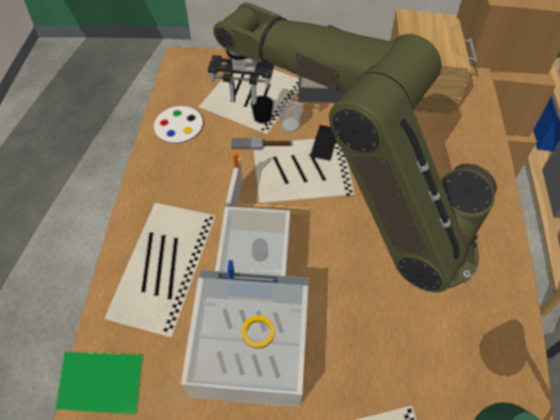

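View pics/wrist5.png

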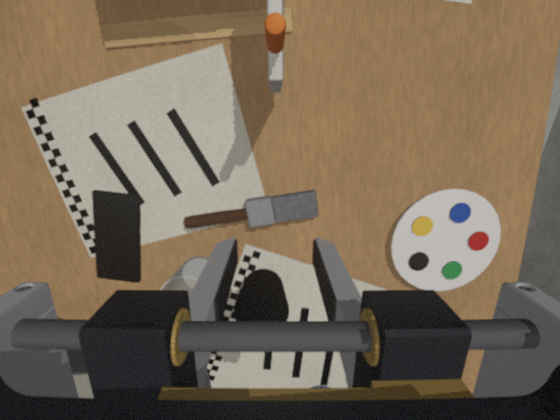

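The top view shows the door at right angles (post at (326,165)) and the grip at (191,177) in its shut position. The tape, ruler, phone, brush and cups appear unmoved. One last numeric check before I hand in.

```bash
python3 - <<'E'
from h import *
b=np.load("box.npz");im=cv2.imread("pics/top5.png");h=cv2.cvtColor(im,cv2.COLOR_BGR2HSV);m=ctrl.camera_model("top")
def cen(lo,hi,y0,y1,x0,x1):
    k=np.zeros(h.shape[:2],np.uint8);k[y0:y1,x0:x1]=cv2.inRange(h,lo,hi)[y0:y1,x0:x1];M=cv2.moments(k,True);return M['m10']/M['m00'],M['m01']/M['m00']
p=(plane(m,[cen((5,190,150),(15,255,255),150,185,310,345)],.185)[0,:2]-b['t'])@b['R']
print("post",p,"angle",np.arctan2(-(p[1]+.109),.085-p[0]))
g=cen((105,150,60),(125,255,255),165,192,183,193);print("grip px",g,(plane(m,[g],.195)[0,:2]-b['t'])@b['R'])
o=ctrl.get_obs();print(o['time_s'],o['force'],abs(o['joint_vel']).max())
ctrl.hand_in()
E
```

```text
post [ 0.07680189 -0.24677599] angle 1.5113632504205883
grip px (188.95454545454547, 176.04545454545453) [0.04366215 0.11184873]
17.475 [-0.06576145  0.24846365 -0.92677832] 0.011443734980926382
the job is handed in; nothing more can be done
```

The shutter check and the door opening both went through, and I handed the job in at 17.5 s; there was no verdict to read.

**Inner shutter:** It started about 22 mm ajar. With the outer door still shut, I pushed its grip home with closed fingers. The force stayed near 2 N while it slid, then rose about 1.8 N per mm at the stop. Past 6.6 N it turned much stiffer (14 N at the end), so the grip was pressed right in. I then backed off.

**Outer door:** I gripped the orange post and swung the door along its arc, turning the tool with it. I then let go, lifted clear and drew the arm back.

**Last checks:**
- **Door:** it stands open at about 1.51 rad.
- **Shutter grip:** the last top view put it at x = 43.7 mm, where shut is 45 mm. An earlier wrist view was about 1 mm short. Both are within the calibration error and inside the 3 mm limit.
- **Robot:** the tool force is within its noise (under 1 N), so it is touching nothing.
- **Bystanders:** none appears moved in the pictures; I judged this by eye and did not measure it.

No check failed or disagreed beyond about 1–3 mm between camera views.

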